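Push the carton aside and flip the parts case open

TASK

A small blue and white carton stands in front of the grey parts case with the orange lid. With the fingertips only, first push that carton sideways along the bench, to either side, until it stands clear of the lid's front tab; then push the orange lid up by its tab and over past upright, so that it falls back and stays wide open by itself. Do not lift or tip the carton or the case or shift the case, keep the blue lid shut, and leave everything else where it is.

Things in the scene. Friction and masses are not known exactly. Their poses are not given: they have to be found in the camera images.
- orange_case: The case to be opened, with the orange lid: open-topped light grey plastic parts case, 110 mm deep (x) x 130 mm wide (y) x 74 mm high, about 2.5 kg with its contents, standing loose on the bench. Origin: centre of its underside. Its -x side is the front (white blank plate, lid tab above), facing the robot's right front (the case's yaw is 0.8 to 1.3 rad); +x is the hinge side, +y runs along the front, z is up.
- orange_lid (a joint): Opening angle of the orange lid, rad: 0 shut, 1.57 upright, 1.95 its stop, leaning back. The lid (110 x 130 x 7 mm, about 0.13 kg) turns easily about the case's top rear edge; below about 1.4 it falls shut by its weight, above about 1.65 it falls back to the stop and stays.
- orange_tab (a point): Middle of the lower front edge of the orange lid's tab. The tab is flat, 90 mm wide, 7 mm thick and sticks out 26 mm beyond the case's front wall, its underside 74 mm above the bench when shut; the space below it is free once the carton is gone. The point moves with the lid.
- orange_hinge (a point): Middle of the orange lid's hinge line (the case's top rear edge, 74 mm above the bench, 136 mm from the tab's front edge). The hinge line runs along the case's y axis.
- blue_case: The other case, with the blue lid, to be left alone: the same open-topped light grey plastic parts case, 110 mm deep (x) x 130 mm wide (y) x 74 mm high, about 2.5 kg with its contents, standing loose on the bench. Origin: centre of its underside. Its -x side is the front (white blank plate, lid tab above), facing the robot's right front (the case's yaw is 0.8 to 1.3 rad); +x is the hinge side, +y runs along the front, z is up. Its lid and tab are of the same sizes.
- blue_lid (a joint): Opening angle of the blue lid, rad: 0 shut; it must stay shut.
- carton: Small closed carton, blue with a white top, 75 mm (x) x 132 mm (y) x 66 mm high, about 0.3 kg, loose; it slides when pushed low. Origin: centre of its underside. It starts with its long side along the orange case's front, 12 to 20 mm in front of the tab's edge and no more than 15 mm off its middle.
- ball_valve: Brass ball valve with a red lever, 36 x 85 x 50 mm, loose at the right front. Bystander.
- small_tub: White lidded tub, 64 mm across, 66 mm high, loose, at the rear between the cases. Bystander.
- fitting: Brass hose fitting, 59 x 31 x 27 mm, loose, at the right of the bench. Bystander.
- screwdriver: Red screwdriver, 200 mm long, lying loose at the right front. Bystander.
- glue_bottle: Small white bottle, 25 mm across, 80 mm high, standing loose at the left. Bystander.
- rubber_disc: Flat black rubber pad, 138 mm across, 8 mm thick, at the left front. Bystander.
Not all that is in view belongs to the job. There is more than one size of the carton; the one meant has the size given above.

How it is judged:
By the outcome, as a careful person would: the job done as asked, in the order asked, and still so for the second after the job is handed in, with the robot touching nothing.
It also fails if it takes over 56 s, if anything falls off the work surface, if the arm or the gripper's body presses on something with over 40 N, if the wrist force passes 120 N, or if a joint passes its speed limit or range.

ROBOT

A 6-joint arm with a two-finger parallel gripper is mounted at the origin on a cart in front of the work surface, level with it; the furniture and walls round the work are solid. World frame = base frame: x ahead of the robot, y to its left, z up, the work surface at z = 0. Lengths are in m, angles in rad, forces in N, time in s.
With the tool pointing down it reaches from about 0.375 to 0.975 m from the base axis. Payload 3.8 kg.
Tool frame: the origin (TCP) lies at the very end of the fingers, on their centre line; the grasp point (between the pads) lies 19 mm behind it (env.grip_point_offset is the distance from the TCP to the grasp point, in m); z points along the fingers, y is the line along which they close (so a half turn about z gives the same grasp; the last joint's range is limited). The gripper opens to 85 mm and grips with 20 to 120 N. Pads are 22 mm wide; open, the fingers measure 114 mm over their backs; the gripper's body (76 mm by 85 mm) begins 54 mm behind the grasp point. The pads swing forward as they close: fully open they stand 13 mm farther back than shut.
Start: joints at [-1.171, 0.264, 1.604, -0, 1.274, -0.037], TCP at [0.286, -0.612, 0.192] pointing down, gripper open.
Joint ranges: [-2.63, 2.63], [-0.94, 2.18], [0.31, 2.57], [-1.31, 4.45], [0, 2.66], [-2.55, 2.55]. Speed limits (rad/s): [2.57, 2.57, 3.14, 3.14, 3.14, 3.14].

INTERFACE

Orientations are given as a 3x3 rotation matrix whose columns are the frame's x, y, z axes.
In Python, from station import env, imaging gives the robot as it stands. The module is installed in compiled form; this text tells all that it offers.
- The arm moves only by the tool send_rows, never from a script. Its arguments are lists of equal length, an entry for each row: "dp": the shift along the tool's x, y, z in cm, a list of three; "rot": the turn, a rotation vector about the tool's x, y, z in degrees, a list of three. A call has 1 to 20 rows; each row is the pose to reach, as a shift and turn from the pose commanded when the call began, along the tool's axes at that moment; what a row does not reach only later rows make up. A row lasts 1/8 s, in which the tool goes at most 62.5 mm and 10.7 degrees, less where a joint would pass 70% of its speed; a pose out of reach is approached as far as the arm can. A call with a gripper value outside its range is refused whole. "grip" is the closure, from -1 (fully open) to 1 (shut), set as the call begins (left out, the last holds). The fingers move at their own pace and stop on an object; the grip force is fixed at half the most. Time passes only in rows, so rows that repeat a pose let the fingers close. It gives the time, the measured TCP pose, the force, the opening and the grip force at its end, in the units of the state.
- env.sense(): the state, without advancing time (a new reading comes with each control period).
- imaging.read_camera(name): name is "scene" or "side" or "wrist"; returns the picture (384x512x3 uint8, red, green, blue); there is no depth.
- imaging.camera_model(name): a dict with "camera_matrix" (3x3 intrinsics, pixels), "R" (3x3) and "t" (3): a world point X has camera coordinates R X + t; the wrist camera has in their place "tool_from_camera" (4x4, takes a point from camera to tool coordinates, whose origin is the TCP and whose axes are the flange's). Camera axes: x right, y down, z forward; pixel columns grow to the right and rows downward; lengths in m; the calibration is good to about 2 mm. A picture is of the moment at which its call begins: read the wrist's pose just before it. camera_model takes no time and is no camera call.
- env.close_job(): hands the job in; it is judged then, once.
The state is a dict: "time_s": time; "joints": joint angles; "dq": joint speeds; "joint_torque": joint torques, N m; "tool_pos": TCP position; "tool_rot": TCP orientation; "contact_force": force on the tool from outside, world axes, zero at the start; "wrist_torque": the same for the moment, N m; "grip_width": opening from 0.0 (shut) to 1.0 (fully open); "gripper_force": force on a finger pad.
Only numpy, scipy, OpenCV 4.12 (cv2) and the standard library are available. Lean on these libraries where they do the work, as an engineer would, in place of code of your own. Each camera call takes 0.05 s, during which the arm holds its last target. There are 200 camera calls.

## Working session

There is one attempt and no reset: what is moved stays moved. The work goes in short steps, Python scripts to look and compute and a tool call to move; the robot and the scene stay as the last step left them, time stands still between calls to the robot, and variables do not carry over. Pictures are saved under pics/ and viewed, at most 10 in all, crops included, and the job is handed in when it is done.

Besides the shell and the picture viewer there is one more tool, called after "Emit:" as name(argument=value, ...) on one line, values as JSON. send_rows: Moves the arm, as the interface text tells. Its arguments: {"type":"object","properties":{"dp":{"type":"array","items":{"type":"array","items":{"type":"number"}}},"rot":{"type":"array","items":{"type":"array","items":{"type":"number"}}},"grip":{"type":"number"}},"required":["dp","rot"]}

```bash
mkdir -p pics
python3 - <<'E'
from station import env, imaging
import cv2,numpy as np
for n in("scene","side"):
    im=imaging.read_camera(n); cv2.imwrite(f"pics/{n}0.png",im[:,:,::-1])
    m=imaging.camera_model(n); print(n,np.round(m["camera_matrix"],1).tolist(),np.round(m["R"],3).tolist(),np.round(m["t"],3))
s=env.sense(); print(s["time_s"],s["tool_pos"],np.round(s["tool_rot"],3))
E
```

```text
scene [[435.7, 0.0, 257.0], [0.0, 435.7, 191.9], [0.0, 0.0, 1.0]] [[-0.662, -0.749, 0.016], [-0.436, 0.368, -0.821], [0.609, -0.551, -0.57]] [0.335 0.309 1.344]
side [[413.2, 0.0, 262.9], [0.0, 413.2, 189.4], [0.0, 0.0, 1.0]] [[0.987, -0.16, 0.005], [-0.078, -0.509, -0.857], [0.14, 0.846, -0.515]] [-0.519  0.097  1.41 ]
0.1 [ 0.2852827  -0.61092663  0.19107749] [[ 0.906  0.423 -0.001]
 [ 0.423 -0.906  0.002]
 [ 0.    -0.002 -1.   ]]
```

View pics/scene0.png

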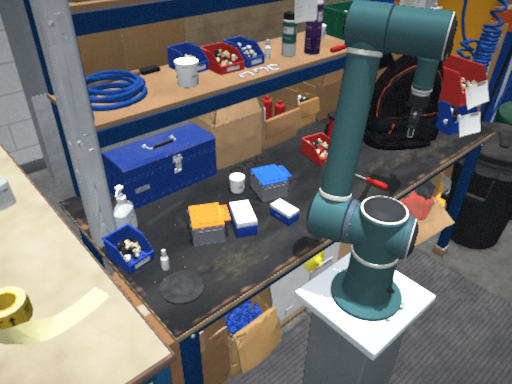

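View pics/side0.png

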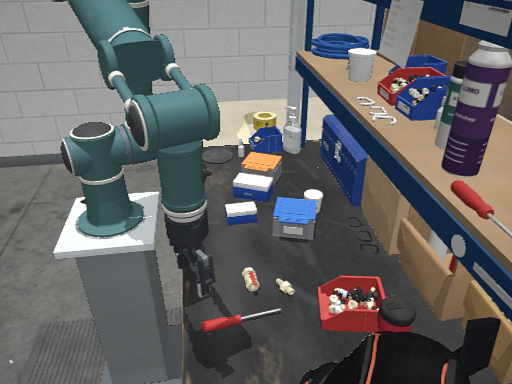

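The scene view shows the orange case at about (208,222). The candidate cartons are A at scene (243,217) / side (253,187), and B at scene (285,210) / side (241,212). A is larger and stands right against the orange tab, so it should be the one meant. I'll confirm with a crop and measurements.

```bash
cat > h.py <<'E'
import cv2,numpy as np
from station import env, imaging
def ray(n,px,z):
    m=imaging.camera_model(n);K,R,t=[np.array(m[k]) for k in("camera_matrix","R","t")]
    px=np.atleast_2d(px).astype(float)
    d=(R.T@np.linalg.inv(K)@np.c_[px,np.ones(len(px))].T).T;c=-R.T@t
    return c+d*((z-c[2])/d[:,2])[:,None]
def proj(n,X):
    m=imaging.camera_model(n);K,R,t=[np.array(m[k]) for k in("camera_matrix","R","t")]
    p=(K@(R@np.atleast_2d(X).T+t[:,None])).T;return p[:,:2]/p[:,2:]
def blobs(n,im,kind,box):
    h=cv2.cvtColor(im,cv2.COLOR_RGB2HSV)
    m=cv2.inRange(h,(5,140,110),(22,255,255)) if kind=="orange" else cv2.inRange(h,(0,0,165),(179,75,255))
    if kind=="bluelid": m=cv2.inRange(h,(95,140,150),(120,255,255))
    k=np.zeros_like(m);x0,y0,x1,y1=box;k[y0:y1,x0:x1]=m[y0:y1,x0:x1]
    cs,_=cv2.findContours(k,cv2.RETR_EXTERNAL,cv2.CHAIN_APPROX_NONE)
    return [c[:,0] for c in cs if cv2.contourArea(c)>60]
def rect(n,c,z):
    P=ray(n,c,z)[:,:2]; r=cv2.minAreaRect((P*1000).astype(np.float32))
    return np.round(r[0],0),np.round(r[1],0),round(r[2],1)
E
python3 - <<'E'
from h import *
I={n:cv2.imread(f"pics/{n}0.png")[:,:,::-1].copy() for n in("scene","side")}
for n,b in(("scene",(180,190,310,250)),("side",(215,145,325,225))):
    for kind,z in(("orange",.081),("white",.066),("bluelid",.081)):
        for c in blobs(n,I[n],kind,b): print(n,kind,c.mean(0).round(),*rect(n,c,z))
a=cv2.resize(I["scene"][180:260,175:315],None,fx=5,fy=5,interpolation=cv2.INTER_CUBIC)
b=cv2.resize(I["side"][145:230,210:330],None,fx=5,fy=5,interpolation=cv2.INTER_CUBIC)
cv2.imwrite("pics/c1.png",cv2.resize(np.vstack([a[:,:600],b[:,:600]]),None,fx=.7,fy=.7)[:,:,::-1])
E
```

```text
scene orange [208. 215.] [542. 192.] [138. 137.] 62.5
scene white [243. 213.] [489.  84.] [ 77. 155.] 63.2
scene white [285. 207.] [416. -50.] [106.  67.] 2.8
side orange [261. 161.] [544. 184.] [144. 132.] 62.0
side white [240. 209.] [ 435. -110.] [98. 75.] 2.3
side white [313. 194.] [690. -60.] [72. 62.] 73.8
side white [252. 181.] [496.  64.] [105. 135.] 62.4
side bluelid [294. 210.] [ 599. -165.] [139. 129.] 71.5
```

View pics/c1.png

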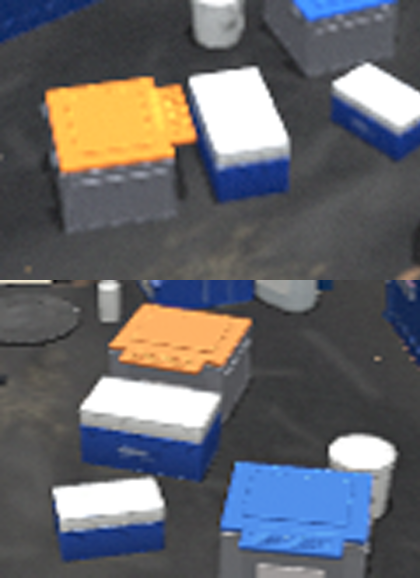

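Carton A (scene (243,217)) measures about 77 x 135 mm, parallel to the case and 14 mm from the tab. It fits 75 x 132. Carton B is only about 98 mm long. Next I'll compare the free space on both sides for the push.

Run:
```python
from h import *
I={n:cv2.imread(f"pics/{n}0.png").copy() for n in("scene","side")}
A=np.radians(62.2);U=np.array([np.cos(A),np.sin(A)]);V=np.array([-U[1],U[0]])
for n in I:
    c=[c for c in blobs(n,I[n][:,:,::-1].copy(),"orange",(180,140,310,250))]
    c=max(c,key=len);P=ray(n,c,.081)[:,:2]*1000;print(n,"orange u",np.percentile(P@U,[1,99]).round(),"v",np.percentile(P@V,[1,99]).round())
    for c in blobs(n,I[n][:,:,::-1].copy(),"white",(225,165,275,235)):
        if c.mean(0)[0]<250 and n=="side":continue
        P=ray(n,c,.066)[:,:2]*1000;print(n,"carton u",np.percentile(P@U,[1,99]).round(),"v",np.percentile(P@V,[1,99]).round())
def uv(u,v,z=0):return np.array([*(np.array(u)*U+np.array(v)*V),z])/1e3
for nm,px in(("disc",(182,287)),("glue",(165,269)),("edge",(180,325)),("edge2",(310,247)),("tub",(237,192))): 
    p=ray("scene",px,0)[0]*1e3;print(nm,p.round(),"uv",p[:2]@U,p[:2]@V)
p=ray("side",(313,208),0)[0]*1e3;print("tub side",p.round(),p[:2]@U,p[:2]@V)
for n in I:
  for dv,col in((145,(0,255,0)),(-115,(0,0,255)),(0,(255,255,0))):
    for z in(0,66):
      q=np.array([uv(302+a*37.5,-409+dv+b*66,z) for a,b in((-1,-1),(1,-1),(1,1),(-1,1))])
      cv2.polylines(I[n],[np.round(proj(n,q)*4).astype(int)],True,col,1,shift=2)
  q=np.array([uv(a,b,81) for a,b in((354.5,-441),(354.5,-351),(490.5,-331),(490.5,-461))]);cv2.polylines(I[n],[np.round(proj(n,q)*4).astype(int)],True,(255,0,255),1,shift=2)
a=cv2.resize(I["scene"][160:320,140:340],None,fx=3,fy=3);b=cv2.resize(I["side"][130:260,190:340],None,fx=3,fy=3)
cv2.imwrite("pics/c2.png",np.hstack([a[:390,:440],b[:390,:360]]) )
```

```text
scene orange u [355. 492.] v [-458. -321.]
scene carton u [263. 341.] v [-471. -316.]
scene carton u [245. 310.] v [-665. -522.]
side orange u [344. 488.] v [-460. -329.]
side carton u [236. 340.] v [-475. -341.]
disc [385. 416.   0.] uv 548.1294115819824 -146.64640640035654
glue [487. 415.   0.] uv 593.9339572009847 -236.85095788371314
edge [269. 500.   0.] uv 567.8324012531733 -4.1533850271988335
edge2 [253. -22.   0.] uv 98.69391515061251 -234.1123582192168
tub [675. -40.   0.] uv 278.9039662399643 -615.5342009780135
tub side [698. -47.   0.] 284.25690723303023 -639.3505459405794
```

View pics/c2.png

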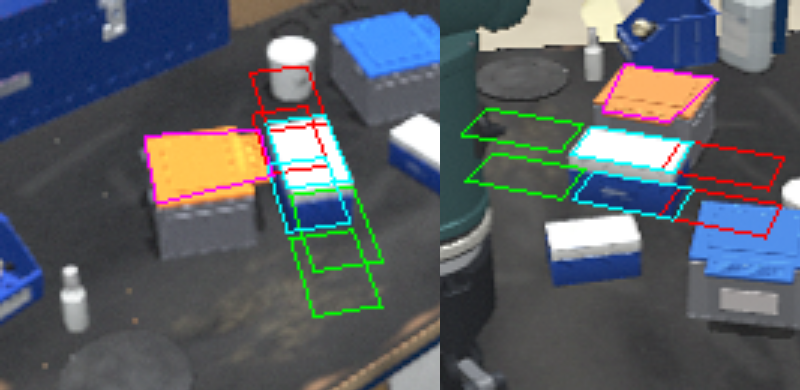

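The overlays fit: the magenta lid and cyan carton outlines lie on the objects. The green goal (+v side) is free bench. The red one nearly touches the tub, so I'll push to +v by about 145 mm.

```bash
cat >> h.py <<'E'
from scipy.spatial.transform import Rotation as Ro
A=np.radians(62.2);U=np.array([np.cos(A),np.sin(A)]);V=np.array([-U[1],U[0]])
def uv(u,v,z=0):return np.array([*(u*U+v*V),z])/1e3
def down(az,tilt=0):  # x axis azimuth (deg) ; tilt: raise tool z towards x azimuth by tilt deg
    a=np.radians(az);x=np.array([np.cos(a),np.sin(a),0]);z=np.array([0,0,-1.]);t=np.radians(tilt)
    z2=np.cos(t)*z+np.sin(t)*x;x2=np.cos(t)*x-np.sin(t)*z
    return np.c_[x2,np.cross(z2,x2),z2]
def togo(p,R):
    s=env.sense();R0=np.array(s["tool_rot"]);p0=np.array(s["tool_pos"])
    print("dp",(R0.T@(p-p0)*100).round(2),"rot",Ro.from_matrix(R0.T@R).as_rotvec(degrees=True).round(1))
def show():
    s=env.sense();p=np.array(s["tool_pos"])*1e3;print(round(s["time_s"],2),"u,v,z",(p[:2]@U).round(1),(p[:2]@V).round(1),p[2].round(1),"F",np.round(s["contact_force"],1),"q",np.round(s["joints"],2),"w",s["grip_width"])
E
python3 -c "
from h import *
show();togo(uv(302,-512,170),down(152.2))"
```

```text
0.1 u,v,z -407.4 -537.3 191.1 F [-0.1 -0.5  0.4] q [-1.17  0.26  1.61  0.    1.27 -0.04] w 0.998233129500954
dp [ 54.99 -44.87   2.21] rot [-1.000e-01 -1.000e-01 -1.272e+02]
```

Emit:
send_rows(dp=[[14,-11,0.5],[28,-22,1],[41,-34,1.5],[55,-44.9,2.2],[55,-44.9,2.2],[55,-44.9,2.2],[55,-44.9,2.2],[55,-44.9,2.2],[55,-44.9,2.2],[55,-44.9,2.2],[55,-44.9,2.2],[55,-44.9,2.2],[55,-44.9,2.2],[55,-44.9,2.2],[55,-44.9,2.2],[55,-44.9,2.2],[55,-44.9,2.2],[55,-44.9,2.2]], rot=[[0,0,-10],[0,0,-20],[0,0,-30],[0,0,-40],[0,0,-50],[0,0,-60],[0,0,-70],[0,0,-80],[0,0,-90],[0,0,-100],[0,0,-110],[0,0,-120],[0,0,-127],[0,0,-127],[0,0,-127],[0,0,-127],[0,0,-127],[0,0,-127]], grip=0.1)

```text
time_s: 2.35
tool_pos: [0.594, 0.0276, 0.1704]
tool_rot: [[-0.883, 0.47, 0.0], [0.47, 0.883, 0.0], [-0.0, 0.0, -1.0]]
contact_force: [0.3, 0.6, 0.5]
grip_width: 0.45
gripper_force: 0.0
```

```bash
python3 -c "
from h import *
show();togo(uv(302,-512,24),down(152.2))
im=imaging.read_camera('wrist');cv2.imwrite('pics/w1.png',im[:,:,::-1])"
```

```text
2.35 u,v,z 301.5 -512.5 170.4 F [0.3 0.6 0.5] q [ 0.    0.13  1.81  0.    1.21 -1.08] w 0.4503803912693052
dp [ 0.05  0.05 14.64] rot [ 0.   0.  -0.2]
```

View pics/w1.png

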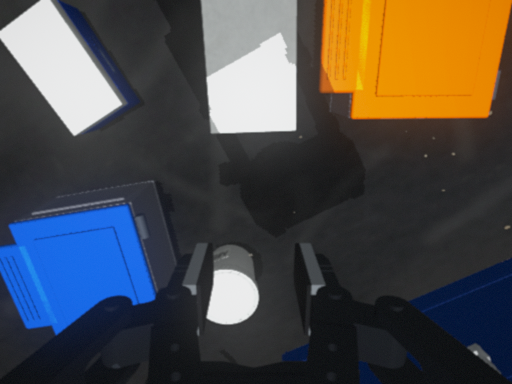

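The wrist view shows the carton end at row 132, cols 210–296, square to and centred on the fingers (col ~255). The tub top is at (233,297), so I'll check that the fingers clear it before going down.

```bash
cat >> h.py <<'E'
def wray(px,z):
    s=env.sense();m=imaging.camera_model("wrist");T=np.array(m["tool_from_camera"]);W=np.eye(4);W[:3,:3]=s["tool_rot"];W[:3,3]=s["tool_pos"];W=W@T
    d=W[:3,:3]@np.linalg.inv(m["camera_matrix"])@[*px,1];c=W[:3,3];p=(c+d*(z-c[2])/d[2])*1e3
    return "xyz %s u %.0f v %.0f"%(p.round(),p[:2]@U,p[:2]@V)
E
python3 -c "
from h import *
print('tub',wray((233,297),.066));print('tub top edge',wray((233,268),.066))
for p in((210,132),(296,132)):print('carton',wray(p,.066))
for p in((319,0),(321,92),(352,118),(352,0),(490,118)):print('lid',wray(p,.081))"
```

```text
tub xyz [694. -49.  66.] u 280 v -636
tub top edge xyz [665. -33.  66.] u 281 v -603
carton xyz [541.  14.  66.] u 264 v -472
carton xyz [575.  78.  66.] u 337 v -472
lid xyz [495. 133.  81.] u 349 v -376
lid xyz [554. 108.  81.] u 354 v -439
lid xyz [583. 122.  81.] u 380 v -459
lid xyz [506. 154.  81.] u 373 v -376
lid xyz [635. 219.  81.] u 490 v -460
```

Emit:
send_rows(dp=[[0,0,5],[0,0,10],[0,0,13],[0,0,15.5],[0,0,15.5]], rot=[[0,0,0],[0,0,0],[0,0,0],[0,0,0],[0,0,0]])

```text
time_s: 3.02
tool_pos: [0.5914, 0.0279, 0.0128]
tool_rot: [[-0.883, 0.469, -0.005], [0.469, 0.883, 0.0], [0.005, -0.003, -1.0]]
contact_force: [-0.0, -0.2, 0.2]
grip_width: 0.449
gripper_force: 0.0
```

Emit:
send_rows(dp=[[1,0,0],[2,0,0],[2.7,0,0],[3.4,0,0],[4.2,0,0],[5.1,0,0],[6,0,0],[7,0,0],[8,0,0],[9,0,0],[10,0,0],[11,0,0],[12,0,0],[13,0,0],[14,0,0],[15,0,0],[15.9,0,0],[16.6,0,0],[17.1,0,0],[17.4,0,0]], rot=[[0,0,0],[0,0,0],[0,0,0],[0,0,0],[0,0,0],[0,0,0],[0,0,0],[0,0,0],[0,0,0],[0,0,0],[0,0,0],[0,0,0],[0,0,0],[0,0,0],[0,0,0],[0,0,0],[0,0,0],[0,0,0],[0,0,0],[0,0,0]])

```text
time_s: 5.52
tool_pos: [0.4399, 0.1096, 0.0152]
tool_rot: [[-0.883, 0.469, -0.0], [0.469, 0.883, -0.0], [0.0, -0.0, -1.0]]
contact_force: [1.1, -0.1, 0.4]
grip_width: 0.452
gripper_force: 0.7
```

```bash
python3 -c "
from h import *
show()
im=imaging.read_camera('scene')
for c in blobs('scene',im,'white',(225,180,290,290)):
    P=ray('scene',c,.066)[:,:2]*1000;print(c.mean(0).round(),'u',np.percentile(P@U,[1,99]).round(),'v',np.percentile(P@V,[1,99]).round())
cv2.imwrite('pics/s2.png',cv2.resize(im[150:310,130:330],None,fx=3,fy=3)[:,:,::-1])"
```

```text
5.53 u,v,z 302.1 -338.0 15.2 F [ 1.1 -0.1  0.4] q [ 0.19  0.03  2.23  0.    0.88 -0.89] w 0.45156683072890325
[282. 284.] u [232. 299.] v [-64.  -8.]
[251. 239.] u [267. 343.] v [-325. -173.]
[282. 207.] u [125. 193.] v [-450. -332.]
```

View pics/s2.png

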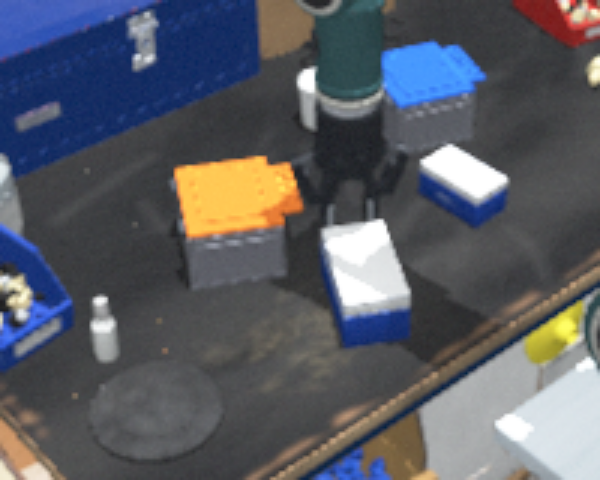

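Carton A now stands at v −325…−193, about 26 mm beyond the tab's edge at −351, untipped. Its top is at crop (368,265), and everything else looks unmoved. Next I back off, rise and turn the tool to face the case.

Emit:
send_rows(dp=[[-1,0,0],[-2,0,0],[-3,0,0],[-3,0,-5],[-3,0,-10],[-3,0,-14.5],[-3,0,-14.5]], rot=[[0,0,0],[0,0,0],[0,0,0],[0,0,0],[0,0,0],[0,0,0],[0,0,0]])

```text
time_s: 6.45
tool_pos: [0.4711, 0.0956, 0.1652]
tool_rot: [[-0.883, 0.47, 0.009], [0.47, 0.883, 0.001], [-0.008, 0.006, -1.0]]
contact_force: [0.3, 0.2, -0.4]
grip_width: 0.45
gripper_force: 0.0
```

```bash
python3 -c "
from h import *
show();togo(uv(300,-396,160),down(62.2,0));togo(uv(300,-396,160),down(62.2,25));togo(uv(300,-396,160),down(62.2,48))"
```

```text
6.45 u,v,z 304.3 -372.1 165.2 F [ 0.3  0.2 -0.4] q [ 0.15 -0.1   2.04  0.    1.18 -0.93] w 0.4501070282827385
dp [-2.39 -0.42  0.54] rot [ 0.6  0.1 89.8]
dp [-2.39 -0.42  0.54] rot [-19.   19.7  88.4]
dp [-2.39 -0.42  0.54] rot [-36.9  37.6  84.3]
```

Emit:
send_rows(dp=[[-0.5,0,0],[-1,0,0],[-1.5,0,0.5],[-2,0,0.5],[-2.4,-0.4,0.5],[-2.4,-0.4,0.5],[-2.4,-0.4,0.5],[-2.4,-0.4,0.5],[-2.4,-0.4,0.5],[-2.4,-0.4,0.5],[-2.4,-0.4,0.5],[-2.4,-0.4,0.5],[-2.4,-0.4,0.5],[-2.4,-0.4,0.5]], rot=[[-3.5,3.5,8],[-7,7,16],[-10.5,10.5,24],[-14,14,32],[-17.5,17.5,40],[-21,21,48],[-24.5,24.5,56],[-28,28,64],[-31.5,31.5,72],[-35,35,80],[-36.9,37.6,84.3],[-36.9,37.6,84.3],[-36.9,37.6,84.3],[-36.9,37.6,84.3]], grip=1)

```text
time_s: 8.2
tool_pos: [0.4867, 0.0805, 0.1556]
tool_rot: [[0.317, 0.885, 0.341], [0.594, -0.465, 0.656], [0.739, -0.006, -0.674]]
contact_force: [-0.5, 0.6, -0.5]
grip_width: 0.001
gripper_force: 0.0
```

```bash
python3 -c "
from h import *
show();R=down(62.2,48);togo(uv(330,-396,100),R);togo(uv(330,-396,42),R);togo(uv(362,-396,42),R)
im=imaging.read_camera('wrist');cv2.imwrite('pics/w2.png',im[:,:,::-1])"
```

```text
8.2 u,v,z 298.2 -393.0 155.6 F [-0.5  0.6 -0.5] q [-0.52 -0.11  2.33  0.93  1.17 -0.53] w 0.0008417545839475446
dp [-1.97  0.34  6.09] rot [-0.3  0.3 -0.2]
dp [-6.26  0.37 10.  ] rot [-0.3  0.3 -0.2]
dp [-4.1   0.38 12.36] rot [-0.3  0.3 -0.2]
```

View pics/w2.png

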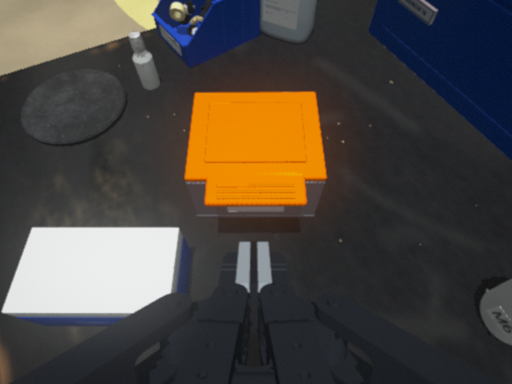

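The wrist view shows the closed fingers at (253,245), centred on the tab (cols 206–306, row ~190). The space below is free and the carton is at the left. Now I descend in front of the tab and go under it.

Emit:
send_rows(dp=[[-1,0.2,3],[-2,0.3,6.1],[-4.1,0.4,8],[-6.2,0.4,10],[-6.2,0.4,10],[-5.5,0.4,10.8],[-4.8,0.4,11.6],[-4.1,0.4,12.3],[-4.1,0.4,12.3],[-4.1,0.4,12.3]], rot=[[0,0,0],[0,0,0],[0,0,0],[0,0,0],[0,0,0],[0,0,0],[0,0,0],[0,0,0],[0,0,0],[0,0,0]])

```text
time_s: 9.5
tool_pos: [0.5185, 0.1354, 0.0424]
tool_rot: [[0.318, 0.885, 0.341], [0.594, -0.466, 0.656], [0.739, -0.006, -0.673]]
contact_force: [-0.4, 0.3, -0.1]
grip_width: -0.001
gripper_force: 0.0
```

```bash
python3 -c "
from h import *
show();R=down(62.2,48)
s=env.sense();R0=np.array(s['tool_rot']);p0=np.array(s['tool_pos'])
r=128
for th in np.radians([0,10,20,30,40,50,60,70,80,90,100]):
    n=np.array([-np.sin(th),-np.cos(th)]) # underside normal
    c=np.array([490.5,74])+r*np.array([-np.cos(th),np.sin(th)])
    print(round(np.degrees(th)),c.round())
print((R0.T@np.array([*U,0])).round(3),R0.T[:,2].round(3))
"
```

```text
9.5 u,v,z 361.6 -395.5 42.4 F [-0.4  0.3 -0.1] q [-0.36  0.13  2.37  1.15  0.93 -0.74] w -0.0010745597645951523
0 [362.  74.]
10 [364.  96.]
20 [370. 118.]
30 [380. 138.]
40 [392. 156.]
50 [408. 172.]
60 [426. 185.]
70 [447. 194.]
80 [468. 200.]
90 [490. 202.]
100 [513. 200.]
[0.673 0.001 0.739] [ 0.739 -0.006 -0.673]
```

The fingertips are under the tab with no contact force. I'll lift along the lid's arc, in two stages.

Emit:
send_rows(dp=[[0.6,0,-1.3],[1.3,0,-1.9],[2,0,-2.4],[2.7,0,-2.9],[3.4,0,-3.3],[4.1,0,-3.7],[4.8,0,-4],[5.5,0,-4.25],[6.3,0,-4.5],[7,0,-4.7],[7,0,-4.7]], rot=[[0,0,0],[0,0,0],[0,0,0],[0,0,0],[0,0,0],[0,0,0],[0,0,0],[0,0,0],[0,0,0],[0,0,0],[0,0,0]])

```text
time_s: 10.88
tool_pos: [0.5253, 0.146, 0.1263]
tool_rot: [[0.317, 0.885, 0.341], [0.594, -0.466, 0.656], [0.74, -0.006, -0.673]]
contact_force: [0.1, 0.6, -0.4]
grip_width: 0.004
gripper_force: 0.0
```

```bash
python3 -c "
from h import *
show()
im=imaging.read_camera('side');im2=imaging.read_camera('scene')
cv2.imwrite('pics/l1.png',np.hstack([cv2.resize(im[100:230,190:320],(390,390)),cv2.resize(im2[160:290,160:290],(390,390))])[:,:,::-1])"
```

```text
10.88 u,v,z 374.1 -396.6 126.3 F [ 0.1  0.6 -0.4] q [-0.33 -0.03  2.33  1.04  1.01 -0.5 ] w 0.004428938636482705
```

View pics/l1.png

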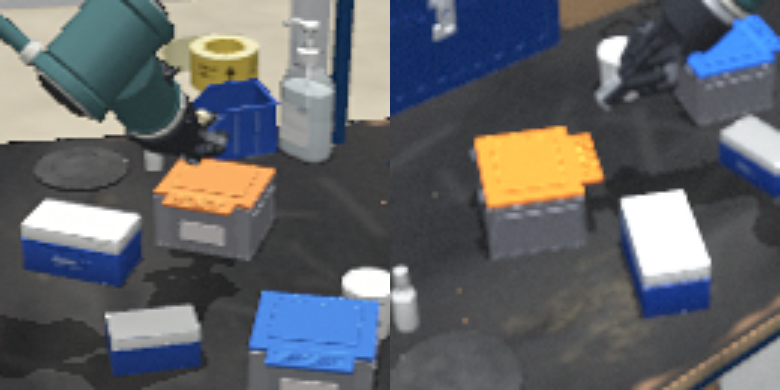

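The lid is still shut: orange is level in both crops, and the fingertip is already above the tab at the right crop's (605,100). The fingers slipped off the tab edge because they weren't far enough under it. Case and carton look unmoved. I'll retry deeper and flatter.

```bash
python3 -c "
from h import *
R=down(62.2,58)
for q in((300,140),(300,90),(325,44),(366,44)):togo(uv(q[0],-396,q[1]),R)
im=imaging.read_camera('scene');c=max(blobs('scene',im,'orange',(180,180,260,240)),key=len)
P=ray('scene',c,.081)[:,:2]*1000;print('u',np.percentile(P@U,[1,99]).round(),'v',np.percentile(P@V,[1,99]).round())"
```

```text
dp [-3.89 -0.02 -6.43] rot [-0.3 10.3 -0.3]
dp [-7.59  0.02 -3.07] rot [-0.3 10.3 -0.3]
dp [-9.31  0.05  1.88] rot [-0.3 10.3 -0.3]
dp [-6.55  0.05  4.91] rot [-0.3 10.3 -0.3]
u [355. 492.] v [-458. -321.]
```

Emit:
send_rows(dp=[[-2,0,-3.5],[-3.9,0,-6.4],[-6,0,-5],[-7.6,0,-3],[-8.4,0,-0.5],[-9.3,0,1.9],[-9.3,0,1.9],[-9.3,0,1.9],[-8.3,0,3],[-7.4,0,4],[-6.5,0,4.9],[-6.5,0,4.9],[-6.5,0,4.9]], rot=[[0,3,0],[0,6,0],[0,10.3,0],[0,10.3,0],[0,10.3,0],[0,10.3,0],[0,10.3,0],[0,10.3,0],[0,10.3,0],[0,10.3,0],[0,10.3,0],[0,10.3,0],[0,10.3,0]])

```text
time_s: 12.65
tool_pos: [0.5206, 0.1398, 0.0445]
tool_rot: [[0.252, 0.885, 0.392], [0.467, -0.466, 0.752], [0.848, -0.007, -0.53]]
contact_force: [0.7, 0.3, -0.6]
grip_width: -0.001
gripper_force: 0.0
```

```bash
python3 -c "
from h import *
show();R=np.array(env.sense()['tool_rot']);print(R.round(3).tolist())
im=imaging.read_camera('wrist');im2=imaging.read_camera('side')
cv2.imwrite('pics/w3.png',np.hstack([im[100:384,130:400],cv2.resize(im2[120:215,220:310],(270,284))])[:,:,::-1])"
```

```text
12.65 u,v,z 366.5 -395.3 44.5 F [ 0.7  0.3 -0.6] q [-0.45  0.25  2.39  1.3   1.07 -0.99] w -0.0007748865815689232
[[0.252, 0.885, 0.392], [0.467, -0.466, 0.752], [0.848, -0.007, -0.53]]
```

View pics/w3.png

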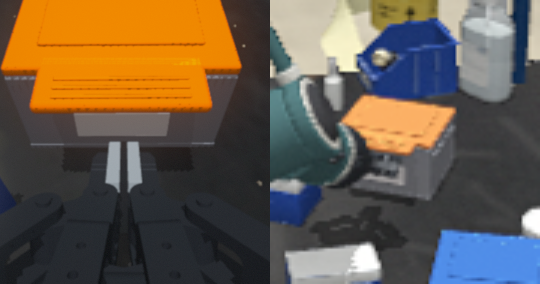

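The wrist crop shows the tips centred at (124,142), below the tab edge (row 110) and in front of the plate. That fits being under the tab, with no contact yet. I'll lift a little and check in numbers that the lid follows.

Emit:
send_rows(dp=[[0.8,0,-0.5],[1.9,0,-1.1],[2.85,0,-1.65],[2.85,0,-1.65]], rot=[[0,0,0],[0,0,0],[0,0,0],[0,0,0]])

```text
time_s: 13.25
tool_pos: [0.5224, 0.1399, 0.0789]
tool_rot: [[0.25, 0.885, 0.394], [0.467, -0.467, 0.751], [0.848, -0.004, -0.53]]
contact_force: [-0.2, -0.9, 0.7]
grip_width: 0.005
gripper_force: 0.0
```

```bash
cat >> h.py <<'E'
def lid():
    for n in("scene","side"):
        im=imaging.read_camera(n);b=(150,100,290,250) if n=="scene" else (215,60,330,225)
        for c in blobs(n,im,"orange",b):
            if len(c)>40:print(n,"bbox",c.min(0),c.max(0),"area",cv2.contourArea(c))
        for t in np.radians([0,10,20,40,90,110]):
            q=np.array([uv(490.5-r*np.cos(t)-7*np.sin(t),v,74+r*np.sin(t)+7*np.cos(t)) for r,v in((136,-441),(136,-351),(0,-461),(0,-331))])
            p=proj(n,q);print(round(np.degrees(t)),p[:2].round().tolist(),end=' ')
        print()
E
python3 -c "
from h import *
show();lid()"
```

```text
13.25 u,v,z 367.4 -396.9 78.9 F [-0.2 -0.9  0.7] q [-0.45  0.17  2.39  1.26  1.1  -0.9 ] w 0.004535857202361978
scene bbox [188 202] [230 228] area 840.0
0 [[226.0, 203.0], [231.0, 218.0]] 10 [[226.0, 198.0], [230.0, 213.0]] 20 [[224.0, 193.0], [229.0, 208.0]] 40 [[218.0, 184.0], [222.0, 199.0]] 90 [[187.0, 177.0], [191.0, 192.0]] 110 [[174.0, 181.0], [176.0, 196.0]] 
side bbox [249 152] [281 171] area 314.0
0 [[266.0, 170.0], [244.0, 167.0]] 10 [[266.0, 165.0], [244.0, 161.0]] 20 [[267.0, 159.0], [244.0, 155.0]] 40 [[269.0, 146.0], [246.0, 143.0]] 90 [[277.0, 125.0], [255.0, 122.0]] 110 [[281.0, 124.0], [259.0, 121.0]]
```

```bash
cat >> h.py <<'E'
def cols(im,cs):
    h=cv2.cvtColor(im,cv2.COLOR_RGB2HSV);m=cv2.inRange(h,(5,120,60),(22,255,255))[170:240]
    print([(c,*(np.flatnonzero(m[:,c])[[0,-1]]+170)) for c in cs if m[:,c].any()])
E
python3 -c "
from h import *
cs=range(200,233,3)
cols(cv2.imread('pics/scene0.png')[:,:,::-1].copy(),cs);im=imaging.read_camera('scene');cols(im,cs)
cv2.imwrite('pics/x.png',im[:,:,::-1])"
```

```text
[(200, np.int64(204), np.int64(227)), (203, np.int64(204), np.int64(227)), (206, np.int64(203), np.int64(227)), (209, np.int64(203), np.int64(226)), (212, np.int64(202), np.int64(226)), (215, np.int64(202), np.int64(225)), (218, np.int64(202), np.int64(225)), (221, np.int64(205), np.int64(224)), (224, np.int64(204), np.int64(224)), (227, np.int64(206), np.int64(220)), (230, np.int64(216), np.int64(220))]
[(200, np.int64(204), np.int64(227)), (203, np.int64(204), np.int64(227)), (206, np.int64(203), np.int64(227)), (209, np.int64(203), np.int64(226)), (212, np.int64(202), np.int64(226)), (215, np.int64(202), np.int64(225)), (218, np.int64(202), np.int64(225)), (221, np.int64(205), np.int64(224)), (224, np.int64(204), np.int64(224)), (227, np.int64(206), np.int64(220)), (230, np.int64(216), np.int64(220))]
```

```bash
python3 -c "
from h import *
m=imaging.camera_model('wrist');T=np.linalg.inv(m['tool_from_camera']);K=np.array(m['camera_matrix'])
for z in(0,-.013,-.019,-.03,-.05):
    for x in(0,.011):
        c=T@[x,0,z,1];p=K@c[:3];print(z,x,(p[:2]/p[2]).round(),c[:3].round(3))
print('cam in tool',np.array(m['tool_from_camera'])[:3,3])
print('l1 tip',proj('scene',uv(374.1,-396.6,126.3)),proj('side',uv(374.1,-396.6,126.3)))
print('now',proj('scene',uv(367.4,-396.9,78.9)),proj('side',uv(367.4,-396.9,78.9)))
show()
im=imaging.read_camera('wrist');i2=cv2.imread('pics/x.png')[:,:,::-1]
cv2.imwrite('pics/w4.png',np.hstack([im[60:360,130:400],cv2.resize(i2[170:240,180:250],(300,300))])[:,:,::-1])"
```

```text
0 0 [252. 225.] [-0.001  0.019  0.198]
0 0.011 [252. 208.] [-0.001  0.009  0.194]
-0.013 0 [252. 235.] [-0.001  0.023  0.185]
-0.013 0.011 [252. 216.] [-0.001  0.013  0.182]
-0.019 0 [252. 240.] [-0.001  0.025  0.18 ]
-0.019 0.011 [252. 221.] [-0.001  0.014  0.176]
-0.03 0 [252. 249.] [-0.001  0.028  0.169]
-0.03 0.011 [252. 229.] [-0.001  0.018  0.166]
-0.05 0 [252. 270.] [-0.001  0.034  0.15 ]
-0.05 0.011 [252. 248.] [-0.001  0.024  0.147]
cam in tool [ 0.07921031  0.00084375 -0.18220821]
l1 tip [[222.3457455  200.62171597]] [[256.7602747  155.41788472]]
now [[224.59224944 211.19595618]] [[256.28202245 167.46791382]]
13.4 u,v,z 367.3 -395.7 77.4 F [ 0.3 -0.2 -0.6] q [-0.45  0.17  2.39  1.26  1.09 -0.9 ] w 0.005548642432909411
```

View pics/w4.png

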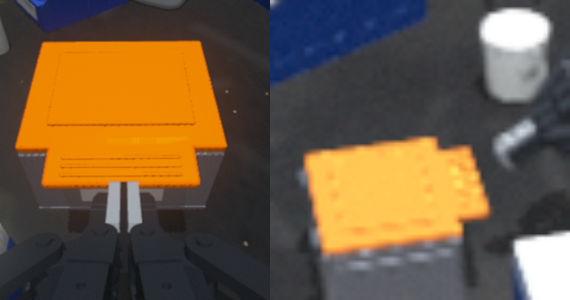

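```bash
python3 -c "
from h import *
s=env.sense();R=np.array(s['tool_rot']);p=np.array(s['tool_pos'])
for x in(-.011,0,.011):
  for z in(-.02,-.03,-.04,-.05): print(x,z,proj('scene',p+R@[x,0,z]).round(1),proj('side',p+R@[x,0,z]).round(1))
print('meas scene tip ~ (234.8,207.3), wrist row 242')
i=imaging.read_camera('side');h=cv2.cvtColor(i,cv2.COLOR_RGB2HSV)
print(i[155:185:3,240:275:5].mean(2).astype(int))
"
```

```text
-0.011 -0.02 [[231.  210.7]] [[253.9 170.2]]
-0.011 -0.03 [[233.4 209.2]] [[253.2 170. ]]
-0.011 -0.04 [[235.7 207.6]] [[252.4 169.8]]
-0.011 -0.05 [[238.  206.1]] [[251.6 169.5]]
0 -0.02 [[229.4 208.8]] [[254.4 167.3]]
0 -0.03 [[231.7 207.2]] [[253.7 167.1]]
0 -0.04 [[234.  205.7]] [[252.9 166.8]]
0 -0.05 [[236.4 204.2]] [[252.1 166.6]]
0.011 -0.02 [[227.7 206.8]] [[255.  164.4]]
0.011 -0.03 [[230.  205.3]] [[254.2 164.2]]
0.011 -0.04 [[232.4 203.8]] [[253.4 163.9]]
0.011 -0.05 [[234.7 202.3]] [[252.7 163.6]]
meas scene tip ~ (234.8,207.3), wrist row 242
[[192 154 167 175 175 177 180]
 [ 63 104  45 176 175 176 176]
 [ 62  49  39 179 176 176 176]
 [ 49  62  37  49  40 177 183]
 [ 53 143  32  66 118 176 178]
 [ 57  40  43  52  59 182  93]
 [ 34  33 116  96  92  92  99]
 [ 76  98 141 151 150  98  99]
 [ 74  99 127 152 151  99  99]
 [ 76  76  89  96  91  91  99]]
```

The right crop shows the light fingertip ending at about (500,163), which is scene (234,208). The reported TCP projects to (224.6,211). In the wrist view the pads end at row 242, against 225 for the TCP. Both views put the real tip about 35–45 mm behind the reported TCP, so the fingers passed in front of the tab without touching it. I'll re-approach allowing 40 mm and watching the force.

Emit:
send_rows(dp=[[-1.2,0,-1.2],[-2.3,0,-2.3],[-4,0,-0.7],[-5.8,0,1],[-5.8,0,1],[-5.2,0,1.9],[-4.6,0,2.8],[-4.1,0,3.6],[-3.7,0,4.3],[-3.7,0,4.3]], rot=[[0,0,0],[0,0,0],[0,0,0],[0,0,0],[0,0,0],[0,0,0],[0,0,0],[0,0,0],[0,0,0],[0,0,0]])

```text
time_s: 14.75
tool_pos: [0.529, 0.1562, 0.0234]
tool_rot: [[0.252, 0.885, 0.391], [0.467, -0.465, 0.752], [0.848, -0.007, -0.53]]
contact_force: [-0.5, 0.9, -0.1]
grip_width: 0.001
gripper_force: 0.0
```

```bash
python3 -c "
from h import *
show()
s=env.sense();R=np.array(s['tool_rot']);p=np.array(s['tool_pos'])
im=imaging.read_camera('scene').astype(int);sat=im.max(2)-im.min(2);g=im.mean(2)
# light finger: pale grey pixels near tip
m=((g>95)&(sat<40));ys,xs=np.nonzero(m[195:240,222:250]);print(sorted(zip((xs+222).tolist(),(ys+195).tolist()))[:60])
for x in(-.011,.011):
  for z in(0,-.03,-.04,-.05): print(x,z,proj('scene',p+R@[x,0,z]).round(1))
"
```

```text
14.75 u,v,z 384.9 -395.1 23.4 F [-0.5  0.9 -0.1] q [-0.4   0.31  2.38  1.37  1.04 -1.04] w 0.0006024295842737705
[(222, 226), (222, 227), (222, 228), (222, 229), (222, 230), (222, 231), (222, 232), (222, 233), (222, 234), (222, 235), (222, 236), (222, 237), (222, 238), (222, 239), (223, 225), (223, 226), (223, 227), (223, 233), (223, 235), (223, 239), (224, 225), (224, 226), (224, 239), (230, 213), (230, 214), (230, 215), (230, 221), (231, 213), (231, 214), (231, 215), (231, 216), (231, 217), (231, 221), (232, 212), (232, 213), (232, 214), (232, 215), (232, 216), (233, 212), (233, 213), (233, 214), (233, 215), (233, 216), (234, 211), (234, 212), (234, 213), (234, 214), (234, 215), (235, 211), (235, 212), (235, 213), (235, 214), (235, 215), (236, 211), (236, 212), (236, 213), (236, 214), (237, 226), (237, 227), (237, 228)]
-0.011 0 [[222.  226.2]]
-0.011 -0.03 [[228.8 221.8]]
-0.011 -0.04 [[231.1 220.3]]
-0.011 -0.05 [[233.4 218.8]]
0.011 0 [[218.6 222.6]]
0.011 -0.03 [[225.5 218.1]]
0.011 -0.04 [[227.8 216.6]]
0.011 -0.05 [[230.1 215.1]]
```

No contact even with the reported TCP at the wall plane, so the tip is about 42 mm short. It is now just before the tab edge, so I go 18 mm further under it.

Emit:
send_rows(dp=[[0,0,0.5],[0.2,0,0.9],[0.4,0,1.3],[0.7,0,1.7],[0.7,0,1.7]], rot=[[0,0,0],[0,0,0],[0,0,0],[0,0,0],[0,0,0]])

```text
time_s: 15.42
tool_pos: [0.5375, 0.1718, 0.0202]
tool_rot: [[0.252, 0.885, 0.392], [0.466, -0.466, 0.752], [0.848, -0.007, -0.53]]
contact_force: [-0.5, 0.5, -0.3]
grip_width: -0.001
gripper_force: 0.0
```

Emit:
send_rows(dp=[[0.8,0,-0.5],[1.9,0,-1.1],[2.85,0,-1.65],[2.85,0,-1.65]], rot=[[0,0,0],[0,0,0],[0,0,0],[0,0,0]])

```text
time_s: 15.92
tool_pos: [0.5391, 0.172, 0.0546]
tool_rot: [[0.25, 0.885, 0.394], [0.467, -0.467, 0.751], [0.848, -0.004, -0.53]]
contact_force: [-0.1, 0.4, -1.1]
grip_width: -0.002
gripper_force: 0.3
```

```bash
python3 -c "
from h import *
show();im=imaging.read_camera('scene');cols(im,range(200,233,3));lid()"
```

```text
15.93 u,v,z 403.6 -396.7 54.6 F [-0.1  0.4 -1.1] q [-0.36  0.24  2.38  1.36  1.03 -0.95] w -0.001569163326957227
[(200, np.int64(202), np.int64(227)), (203, np.int64(201), np.int64(226)), (206, np.int64(200), np.int64(225)), (209, np.int64(200), np.int64(224)), (212, np.int64(199), np.int64(223)), (215, np.int64(198), np.int64(222)), (218, np.int64(199), np.int64(222)), (221, np.int64(200), np.int64(221)), (224, np.int64(199), np.int64(216)), (227, np.int64(204), np.int64(216)), (230, np.int64(213), np.int64(214))]
scene bbox [188 198] [230 228] area 851.0
0 [[226.0, 203.0], [231.0, 218.0]] 10 [[226.0, 198.0], [230.0, 213.0]] 20 [[224.0, 193.0], [229.0, 208.0]] 40 [[218.0, 184.0], [222.0, 199.0]] 90 [[187.0, 177.0], [191.0, 192.0]] 110 [[174.0, 181.0], [176.0, 196.0]] 
side bbox [248 152] [281 165] area 248.0
0 [[266.0, 170.0], [244.0, 167.0]] 10 [[266.0, 165.0], [244.0, 161.0]] 20 [[267.0, 159.0], [244.0, 155.0]] 40 [[269.0, 146.0], [246.0, 143.0]] 90 [[277.0, 125.0], [255.0, 122.0]] 110 [[281.0, 124.0], [259.0, 121.0]]
```

The lid is following: the tab corner is up at about 9°, with very small force. I continue along the arc.

Emit:
send_rows(dp=[[1.2,0,-0.4],[2.5,0,-0.8],[3.9,0,-1],[5.3,0,-1.1],[6.5,0,-0.95],[7.8,0,-0.75],[9.2,0,-0.25],[10.6,0,0.3],[10.6,0,0.3]], rot=[[0,0,0],[0,0,0],[0,0,0],[0,0,0],[0,0,0],[0,0,0],[0,0,0],[0,0,0],[0,0,0]])

```text
time_s: 17.2
tool_pos: [0.5668, 0.225, 0.1426]
tool_rot: [[0.25, 0.885, 0.392], [0.467, -0.465, 0.752], [0.848, -0.005, -0.529]]
contact_force: [-0.0, 0.4, 0.1]
grip_width: 0.003
gripper_force: 0.1
```

```bash
python3 -c "
from h import *
show();lid()
for t in np.radians([50,60,70]):print([proj(n,uv(490.5-136*np.cos(t),v,74+136*np.sin(t))).round().tolist() for n in('scene','side') for v in(-441,-351)])"
```

```text
17.2 u,v,z 463.4 -396.5 142.6 F [-0.   0.4  0.1] q [-0.22  0.07  2.32  1.33  1.   -0.67] w 0.002745858319265604
scene bbox [186 180] [208 228] area 544.5
0 [[226.0, 203.0], [231.0, 218.0]] 10 [[226.0, 198.0], [230.0, 213.0]] 20 [[224.0, 193.0], [229.0, 208.0]] 40 [[218.0, 184.0], [222.0, 199.0]] 90 [[187.0, 177.0], [191.0, 192.0]] 110 [[174.0, 181.0], [176.0, 196.0]] 
side bbox [249 139] [281 156] area 315.0
0 [[266.0, 170.0], [244.0, 167.0]] 10 [[266.0, 165.0], [244.0, 161.0]] 20 [[267.0, 159.0], [244.0, 155.0]] 40 [[269.0, 146.0], [246.0, 143.0]] 90 [[277.0, 125.0], [255.0, 122.0]] 110 [[281.0, 124.0], [259.0, 121.0]] 
[[[211.0, 182.0]], [[216.0, 197.0]], [[271.0, 141.0]], [[248.0, 138.0]]]
[[[206.0, 180.0]], [[210.0, 194.0]], [[272.0, 136.0]], [[250.0, 133.0]]]
[[[199.0, 178.0]], [[203.0, 193.0]], [[274.0, 131.0]], [[251.0, 128.0]]]
```

Emit:
send_rows(dp=[[1.2,0,0.8],[2.4,0,1.7],[3.4,0,2.8],[4.4,0,4],[4.9,0,5],[5.3,0,5.8],[5.5,0,6.4],[5.7,0,7],[5.7,0,7],[5.7,0,7]], rot=[[0,0,0],[0,0,0],[0,0,0],[0,0,0],[0,0,0],[0,0,0],[0,0,0],[0,0,0],[0,0,0],[0,0,0]])

```text
time_s: 18.55
tool_pos: [0.6079, 0.3031, 0.1524]
tool_rot: [[0.253, 0.884, 0.392], [0.466, -0.467, 0.752], [0.848, -0.007, -0.53]]
contact_force: [0.3, 0.2, -0.2]
grip_width: -0.002
gripper_force: 0.0
```

```bash
python3 -c "
from h import *
show();lid()"
```

```text
18.55 u,v,z 551.6 -396.4 152.4 F [ 0.3  0.2 -0.2] q [-0.03  0.11  2.25  1.43  0.88 -0.6 ] w -0.002043722823734026
scene bbox [170 183] [191 229] area 304.5
0 [[226.0, 203.0], [231.0, 218.0]] 10 [[226.0, 198.0], [230.0, 213.0]] 20 [[224.0, 193.0], [229.0, 208.0]] 40 [[218.0, 184.0], [222.0, 199.0]] 90 [[187.0, 177.0], [191.0, 192.0]] 110 [[174.0, 181.0], [176.0, 196.0]] 
side bbox [251 121] [284 157] area 696.5
0 [[266.0, 170.0], [244.0, 167.0]] 10 [[266.0, 165.0], [244.0, 161.0]] 20 [[267.0, 159.0], [244.0, 155.0]] 40 [[269.0, 146.0], [246.0, 143.0]] 90 [[277.0, 125.0], [255.0, 122.0]] 110 [[281.0, 124.0], [259.0, 121.0]]
```

The lid is at its stop (about 110°). I retract backwards and up.

Emit:
send_rows(dp=[[-0.4,0,-2],[-0.8,0,-4],[-1.3,0,-6.5],[-1.8,0,-9],[-2.2,0,-12],[-2.9,0,-15.9],[-2.9,0,-15.9],[-2.9,0,-15.9],[-2.9,0,-15.9]], rot=[[0,0,0],[0,0,0],[0,0,0],[0,0,0],[0,0,0],[0,0,0],[0,0,0],[0,0,0],[0,0,0]])

```text
time_s: 19.77
tool_pos: [0.538, 0.1709, 0.2117]
tool_rot: [[0.253, 0.885, 0.391], [0.466, -0.466, 0.752], [0.848, -0.008, -0.53]]
contact_force: [-0.0, -0.1, 0.4]
grip_width: -0.003
gripper_force: 0.0
```

```bash
python3 -c "
from h import *
show();lid()
for n,b,kinds in(('scene',(225,180,290,260),('white',)),('side',(200,100,330,225),('white','bluelid'))):
  im=imaging.read_camera(n)
  for k in kinds:
    for c in blobs(n,im,k,b):P=ray(n,c,.066 if k=='white' else .081)[:,:2]*1e3;print(n,k,c.mean(0).round(),*rect(n,c,.066 if k=='white' else .081),'u',np.percentile(P@U,[1,99]).round(),'v',np.percentile(P@V,[1,99]).round())
for z in(0,):print('case base scene pts', proj('scene',uv(380.5,-331,74)),'front plate')
"
```

```text
19.77 u,v,z 402.1 -396.2 211.7 F [-0.  -0.1  0.4] q [-0.36 -0.09  2.31  1.17  1.16 -0.52] w -0.0027567583489614494
scene bbox [170 183] [191 229] area 322.0
0 [[226.0, 203.0], [231.0, 218.0]] 10 [[226.0, 198.0], [230.0, 213.0]] 20 [[224.0, 193.0], [229.0, 208.0]] 40 [[218.0, 184.0], [222.0, 199.0]] 90 [[187.0, 177.0], [191.0, 192.0]] 110 [[174.0, 181.0], [176.0, 196.0]] 
side bbox [251 120] [284 157] area 833.5
0 [[266.0, 170.0], [244.0, 167.0]] 10 [[266.0, 165.0], [244.0, 161.0]] 20 [[267.0, 159.0], [244.0, 155.0]] 40 [[269.0, 146.0], [246.0, 143.0]] 90 [[277.0, 125.0], [255.0, 122.0]] 110 [[281.0, 124.0], [259.0, 121.0]] 
scene white [251. 239.] [363. 153.] [ 76. 151.] 62.1 u [266. 343.] v [-325. -175.]
scene white [282. 207.] [417. -50.] [ 58. 105.] 89.1 u [127. 192.] v [-444. -334.]
scene white [236. 185.] [635.  -5.] [44. 84.] 49.9 u [262. 311.] v [-609. -522.]
side white [239. 208.] [ 435. -109.] [96. 69.] 3.6 u [ 57. 155.] v [-483. -381.]
side white [313. 194.] [691. -55.] [62. 65.] 89.9 u [236. 304.] v [-669. -606.]
side white [217. 174.] [370. 134.] [ 93. 135.] 62.3 u [246. 338.] v [-330. -197.]
side white [223. 136.] [443. 536.] [303. 239.] 88.2 u [497. 752.] v [-279.   26.]
side white [315. 120.] [904. 637.] [534. 112.] 73.9 u [ 715. 1247.] v [-561. -399.]
side white [296. 119.] [795. 698.] [447.  71.] 75.5 u [ 775. 1196.] v [-456. -358.]
side white [271. 110.] [712. 753.] [255. 444.] 13.8 u [ 793. 1184.] v [-372.  -72.]
side bluelid [294. 210.] [ 599. -165.] [139. 129.] 71.6 u [ 60. 209.] v [-675. -535.]
case base scene pts [[224.26622288 224.2741441 ]] front plate
```

The lid stays open at its stop with the arm clear. The carton stands flat with its near end at v ≈ −327, beyond the tab span. The blue lid and the bystanders checked are unchanged, so I'm handing in.

```bash
python3 -c "
from station import env
print(env.close_job())"
```

```text
the job is handed in; nothing more can be done
None
```

I pushed the carton sideways about 24 mm clear of the orange lid's tab, then opened the lid to its stop, where it stayed with the arm clear; I handed the job in at about 20 s. My first two lift tries missed the tab without touching it. The case hadn't moved when I checked after the first one, and I didn't measure the case again after the final lift.

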